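Zero the scale and bring the cruet round to the front

ROBOT

A 6-joint arm with a two-finger parallel gripper is mounted at the origin on the work surface. World frame = base frame: x ahead of the robot, y to its left, z up, the work surface at z = 0. Lengths are in mm, angles in rad, forces in N, time in s.
With the tool pointing down it reaches from about 400 to 825 mm from the base axis. Payload 7 kg.
Tool frame: the origin (TCP) lies at the very end of the fingers, on their centre line; the grasp point (between the pads) lies 19 mm behind it; z points along the fingers, y is the line along which they close (so a half turn about z gives the same grasp; the last joint's range is limited). The gripper opens to 88 mm and grips with 3 to 60 N. Pads are 19 mm wide; open, the fingers measure 130 mm over their backs; the gripper's body (78 mm by 193 mm) begins 47 mm behind the grasp point.
Start: joints at [1.533, 0.359, 0.012, 0, -1.224, -0.288], TCP at [216.053, 639.466, 226.561] pointing down, gripper open.
Joint ranges: [-3.07, 3.07], [-1.43, 2.12], [-1.02, 1.25], [-3.03, 1.67], [-3.05, -0], [-3.03, 3.03]. Speed limits (rad/s): [2.39, 2.39, 3.01, 3.14, 3.14, 3.14].

INTERFACE

Orientations are given as a unit quaternion [x, y, z, w].
In Python, from plant import bot gives the robot as it stands. Calls block until the motion is done:
- bot.move_ptp(position, orientation): joint-space move of the TCP to a pose.
- bot.line_to(position, velocity=150, ori=None): straight line of the TCP; ori=None keeps the orientation; velocity is the mean speed in mm/s.
- bot.move_joints(angles): joint-space move.
- bot.move_gripper(opening, force=None): finger opening in mm; force is the grip in N (None keeps the last); returns when the fingers have stopped.
- bot.pause(seconds).
- bot.solve_ik(position, orientation): joint angles nearest the present ones, or None.
- bot.read_state(): the state.
- bot.camera(name): name is "scene" or "side" or "wrist"; returns the picture (420x560x3 uint8, red, green, blue); there is no depth.
- bot.get_calibration(name): a dict with "fx", "fy", "cx", "cy" (pixels), "view" (4x4, takes a point from world to camera coordinates); the wrist camera has in their place "T_tool_cam" (4x4, takes a point from camera to tool coordinates, whose origin is the TCP and whose axes are the flange's). Camera axes: x right, y up, looking along -z (the intrinsics and any distortion apply to the point x, -y, -z); pixel columns grow to the right and rows downward; lengths in mm; the calibration is good to about 2 mm. A picture is of the moment at which its call begins: read the wrist's pose just before it. get_calibration takes no time and is no camera call.
A pose or a line that the arm cannot do raises bot.Unreachable and nothing moves.
- bot.close_job(): hands the job in; it is judged then, once.
The state is a dict: "t": time; "joint_pos": joint angles; "qvel": joint speeds; "tau": joint torques, N m; "tcp_pos": TCP position; "eef_rot": TCP orientation; "contact_force": force on the tool from outside, world axes, zero at the start; "moment": the same for the moment, N m; "width": finger opening in mm; "finger_force": force on a finger pad.
Only numpy, scipy, OpenCV 4.12 (cv2) and the standard library are available. Lean on these libraries where they do the work, as an engineer would, in place of code of your own. Each camera call takes 0.05 s, during which the arm holds its last target. There are 200 camera calls.

TASK

Get ready to weigh out some oil: first turn the tare knob of the kitchen scale until its pointer stands on the zero mark, and leave it there. Then take the handle on top of the jar carousel and gently turn it until the cruet (the tall, slim-necked bottle) stands squarely at the front tab of the carousel's base, and finish while still gripping the carousel, holding it still - do not let go. Do not touch the cruet or jars, keep them standing in their wells, and leave the bowl on the scale and the other things on the counter where they are.

Things in the scene. Friction and masses are not known exactly. Their poses are not given: they have to be found in the camera images.
- tare_knob (a joint): angle of the scale's tare knob and its pointer: 0 = pointer in the middle of the zero mark; positive = anticlockwise seen from above; travel -1.6 to 1.6. It starts clockwise of zero (-1.35 to -0.35). Light friction (0.03 N m): it stays where it is left
- knob_grip (a point): point on the tare knob's vertical axis at gripping height, 83 mm above the counter. The grip is a black upright bar 38 mm long, 12 mm wide, from 23 mm below to 12.5 mm above this point. The point turns with the knob: its x axis runs along the bar; the pointer, 4 mm wide, sticks out along the point's -x to 48 mm from the axis, just above the dial
- pointer_tip (a point): tip of the pointer, 48 mm from the knob's axis, 51 mm above the counter
- zero_mark (a point): centre of the zero mark on the dial: a black block mark 10 mm wide and 12 mm long, 53 mm from the knob's axis, clearly wider than the 2 mm lines of the other divisions; it lies on the end of the scale facing away from the pan and bowl
- scale: white mechanical kitchen scale, 250 x 150 mm, 45 mm high, fixed; origin at the centre of its underside. Its -x end carries a flat round dial (120 mm across, knob axis 55 mm from the origin), its +x end a round steel pan (110 mm across, 65 mm high, centre 65 mm from the origin) with the stoneware bowl on it
- stone_bowl: small grey stoneware bowl, 100 mm across, 42 mm high, loose on the scale's pan (its rim 107 mm above the counter); origin at the centre of its underside
- carousel_base: fixed round wooden base of the carousel, 264 mm across, 14 mm high; origin at the centre of its underside, on the carousel's axis. Its front tab, an upright steel lug, lies along its -x direction
- front_tab (a point): top of the front tab: steel lug 14 mm wide, 30 mm high, standing out of the rim of the fixed base, 158 mm from the carousel's axis. The cruet has to stand between the axis and this tab
- carousel: walnut turntable, 248 mm across, turning without end on its vertical axis; light friction (0.05 N m), stays where left. Origin on the axis, 18 mm above the counter. Four ringed wells (65 mm across inside, 12 mm deep), centred 80 mm from the axis at 45, 135, 225, 315 degrees from its x axis, hold the cruet and three jars in any order, standing 30 mm above the counter
- handle_grip (a point): point on the carousel's axis at the middle of its handle, 178 mm above the counter. The handle is a steel bar on a 14 mm post: 60 mm long (along the carousel's x axis), 14 mm wide, 30 mm high (15 mm above and below this point), higher than everything on the carousel
- cruet: glass cruet: 59 mm across at the body, tapering to a slim neck 20 mm across, with a steel stopper 22 mm across; 116 mm tall; loose in one of the four wells; origin at the centre of its underside, z up
- jar_a: squat glass spice jar, 59 mm across, 76 mm tall with a flat steel lid 59 mm across; loose, one in a carousel well; origin at the centre of its underside, z up
- jar_b: squat glass spice jar, 59 mm across, 76 mm tall with a flat steel lid 59 mm across; loose, one in a carousel well; origin at the centre of its underside, z up
- jar_c: squat glass spice jar, 59 mm across, 76 mm tall with a flat steel lid 59 mm across; loose, one in a carousel well; origin at the centre of its underside, z up
- processor_bowl: clear plastic food processor bowl with side handle and hinged spout cap, 170 mm across, 120 mm high, loose; to be left alone
- scraper: stainless steel dough scraper lying flat, 80 x 150 mm, 18 mm high, loose; to be left alone
Things that resemble listed ones, but are neither listed nor needed, are in the scene too. Leave any turquoise look-alike of the jar_b alone.

How it is judged (in metres and radians):
On the way, in this order (a step that is already met when the one before it is completed fails the run):
1. the scale's pointer stands on the zero mark (value of joint tare_knob between -0.09 and 0.09 rad), for 0.3 s.
2. with the pointer still on zero, the cruet stands at the front tab (all of step 1 and x of cruet in the frame of carousel_base below -0.06 m and y of cruet in the frame of carousel_base between -0.013 and 0.013 m), for 0.2 s.
At the end, for the whole second after the job is handed in: Pointer within 0.09 rad (5 degrees) of zero; cruet within 13 mm sideways of the line from the carousel's axis to the front tab; carousel still (under 0.05 rad/s) and held by the fingers with over 4 N; cruet and jars upright in their wells (all of step 2 and height (world z) of cruet below 0.036 m and angular speed of carousel below 0.05 rad/s and contact force between the fingers and carousel above 4 N and angle between each of cruet, jar_a, jar_b, jar_c's own z axis and vertical below 0.15 rad and distance between each of cruet, jar_a, jar_b, jar_c and carousel below 0.095 m); the arm keeps its last pose, push and grip.
It fails at once if the cruet or a jar tips (over 0.35 rad) (angle between any of cruet, jar_a, jar_b, jar_c's own z axis and vertical above 0.35 rad).
It fails at once if the fingers touch the cruet or a jar (over 2 N) (contact force between the fingers and cruet above 2 N or contact force between the fingers and jar_a above 2 N or contact force between the fingers and jar_b above 2 N or contact force between the fingers and jar_c above 2 N).
It fails at once if the cruet is whirled round (over 0.4 m/s) (linear speed of cruet above 0.4 m/s).
It fails at once if the bowl on the scale, the food processor bowl or the scraper is moved over 30 mm (distance of any of stone_bowl, processor_bowl, scraper from where it was at the start of the episode above 0.03 m).
It also fails if it takes over 64 s, if anything falls off the work surface, if the arm or the gripper's body presses on something with over 40 N, if the wrist force passes 120 N, or if a joint passes its speed limit or range.

## Working session

There is one attempt and no reset: what is moved stays moved. The work goes in short steps, each a Python script; the robot and the scene stay as the last script left them, time stands still between calls to the robot, and variables do not carry over. Pictures are saved under pics/ and viewed, at most 10 in all, crops included, and the job is handed in when it is done.

```bash
mkdir -p pics; ls; python3 - <<'E'
from plant import bot
import cv2,numpy as np
for n in("scene","side","wrist"):
    im=bot.camera(n);cv2.imwrite(f"pics/{n}0.png",im[:,:,::-1])
    c=bot.get_calibration(n);print(n,{k:np.round(v,3).tolist() if not isinstance(v,str) else v for k,v in c.items()})
s=bot.read_state();print(s)
E
```

```text
pics
scene {'fx': 442.609, 'fy': 442.609, 'cx': 276.692, 'cy': 207.883, 'view': [[-0.047, 0.999, -0.005, 13.02], [-0.778, -0.034, 0.627, 371.411], [0.626, 0.033, 0.779, -1989.773], [0.0, 0.0, 0.0, 1.0]]}
side {'fx': 512.07, 'fy': 512.07, 'cx': 276.335, 'cy': 200.581, 'view': [[0.821, -0.57, -0.01, -490.274], [0.397, 0.559, 0.728, -337.797], [-0.409, -0.602, 0.685, -1262.351], [0.0, 0.0, 0.0, 1.0]]}
wrist {'fx': 376.369, 'fy': 376.369, 'cx': 281.728, 'cy': 209.226, 'T_tool_cam': [[0.001, 0.97, 0.244, 65.067], [1.0, -0.001, -0.001, -0.733], [-0.0, 0.244, -0.97, -159.367], [0.0, 0.0, 0.0, 1.0]]}
{'t': 0.15, 'joint_pos': array([ 1.53307386e+00,  3.59254377e-01,  1.12679099e-02, -2.18324961e-04,
       -1.22410309e+00, -2.88102194e-01]), 'qvel': array([ 0.00108181, -0.00117484,  0.00355416,  0.00162717, -0.00022863,
       -0.00202176]), 'tau': array([-9.78491630e-05, -5.83272457e+01,  2.93290257e+01,  7.00113639e+00,
        8.83286964e-03, -1.07203771e-04]), 'tcp_pos': array([215.97974581, 639.12685264, 225.82312817]), 'eef_rot': array([ 9.86752871e-01, -1.62229292e-01, -2.11017962e-05,  6.54371106e-04]), 'contact_force': array([0.27872724, 0.33063942, 0.99274511]), 'moment': array([ 0.04596263, -0.02032735, -0.03009527]), 'finger_force': 0.0, 'width': 87.34387863674034}
```

View pics/scene0.png

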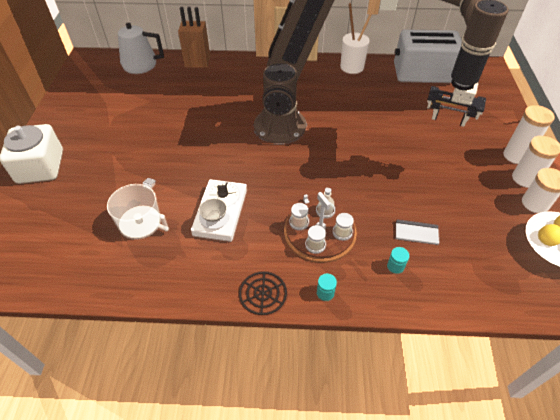

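View pics/side0.png

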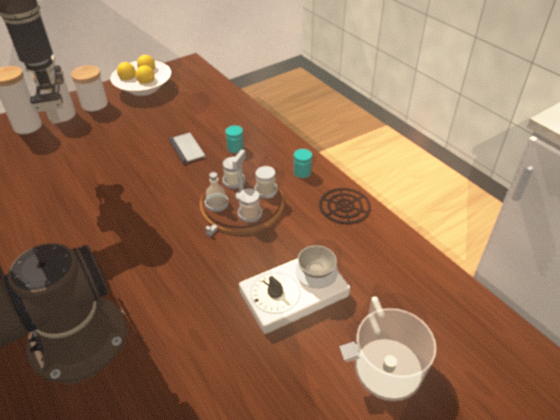

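```bash
cat > h.py <<'E'
from plant import bot
import cv2,numpy as np
from scipy.spatial.transform import Rotation as R
def q(psi): return [np.cos(psi/2),np.sin(psi/2),0,0]
def cam(n,s=None):
    c=bot.get_calibration(n)
    if n!="wrist": T=np.linalg.inv(np.array(c["view"]))
    else:
        T=np.eye(4);T[:3,:3]=R.from_quat(s["eef_rot"]).as_matrix();T[:3,3]=s["tcp_pos"];T=T@np.array(c["T_tool_cam"])
    return c,T
def ray(n,px,z,s=None):
    c,T=cam(n,s);px=np.atleast_2d(px).astype(float)
    d=np.c_[(px[:,0]-c["cx"])/c["fx"],-(px[:,1]-c["cy"])/c["fy"],-np.ones(len(px))]@T[:3,:3].T
    return T[:3,3]+d*((z-T[2,3])/d[:,2])[:,None]
def proj(n,P,s=None):
    c,T=cam(n,s);p=(np.atleast_2d(P)-T[:3,3])@T[:3,:3]
    return np.c_[c["cx"]-c["fx"]*p[:,0]/p[:,2],c["cy"]+c["fy"]*p[:,1]/p[:,2]]
E
python3 - <<'E'
from h import *
print([k for k in bot.get_calibration("wrist")])
print("base chk",ray("scene",[280,125],0),ray("side",[60,330],0))
for nm,a,b,z in(("knob",(224,189),(274,287),90),("handle",(324,199),(240,157),193),("tab",(305,199),(211,229),30),("bowlctr",(213,210),(317,252),107)):
    print(nm,ray("scene",a,z)[0].round(),ray("side",b,z)[0].round())
k=ray("scene",(224,189),90)[0];h=ray("scene",(320,232),14)[0];print(h)
for p in(k,h):
  for psi in np.arange(-3,3.2,.5):
    j=bot.solve_ik([p[0],p[1],330],q(psi)); print(round(psi,2), None if j is None else np.round(j,2))
E
```

```text
['fx', 'fy', 'cx', 'cy', 'T_tool_cam']
base chk [[-1.87768309  1.77507565  0.        ]] [[-28.51343827  46.46137961   0.        ]]
knob [ 468. -185.   90.] [ 446. -209.   90.]
handle [587. 173. 193.] [584. 161. 193.]
tab [453. 116.  30.] [440. 105.  30.]
bowlctr [ 582. -208.  107.] [ 592. -192.  107.]
[593.09883637 171.96434858  14.        ]
-3.0 [ 0.01  0.02 -0.18  0.   -1.37 -1.44]
-2.5 [ 0.01  0.02 -0.18  0.   -1.37 -0.94]
-2.0 [ 0.01  0.02 -0.18  0.   -1.37 -0.44]
-1.5 [ 0.01  0.02 -0.18  0.   -1.37  0.06]
-1.0 [ 0.01  0.02 -0.18  0.   -1.37  0.56]
-0.5 [ 0.01  0.02 -0.18  0.   -1.37  1.06]
0.0 [ 0.01  0.02 -0.18  0.   -1.37  1.56]
0.5 [ 0.01  0.02 -0.18  0.   -1.37  2.06]
1.0 [ 0.01  0.02 -0.18  0.   -1.37  2.56]
1.5 None
2.0 [ 0.01  0.02 -0.18  0.   -1.37 -2.73]
2.5 [ 0.01  0.02 -0.18  0.   -1.37 -2.23]
3.0 [ 0.01  0.02 -0.18  0.   -1.37 -1.73]
-3.0 [ 0.6   0.22  0.05  0.   -1.4  -2.03]
-2.5 [ 0.6   0.22  0.05  0.   -1.4  -1.53]
-2.0 [ 0.6   0.22  0.05  0.   -1.4  -1.03]
-1.5 [ 0.6   0.22  0.05  0.   -1.4  -0.53]
-1.0 [ 0.6   0.22  0.05  0.   -1.4  -0.03]
-0.5 [ 0.6   0.22  0.05  0.   -1.4   0.47]
0.0 [ 0.6   0.22  0.05  0.   -1.4   0.97]
0.5 [ 0.6   0.22  0.05  0.   -1.4   1.47]
1.0 [ 0.6   0.22  0.05  0.   -1.4   1.97]
1.5 [ 0.6   0.22  0.05  0.   -1.4   2.47]
2.0 [ 0.6   0.22  0.05  0.   -1.4   2.97]
2.5 [ 0.6   0.22  0.05  0.   -1.4  -2.81]
3.0 [ 0.6   0.22  0.05  0.   -1.4  -2.31]
```

```bash
python3 - <<'E'
from h import *
import pickle
o={}
for n,p in(("car",[590,168,360]),("scl",[462,-195,300])):
    bot.move_ptp(p,q(0)); bot.pause(.3)
    s=bot.read_state();im=bot.camera("wrist");o[n]=s
    cv2.imwrite(f"pics/w_{n}.png",im[:,:,::-1]);print(s["t"],s["tcp_pos"],s["eef_rot"])
pickle.dump(o,open("s.pkl","wb"))
E
```

```text
2.6583 [589.91614473 168.39927153 359.87631321] [ 9.99999951e-01  2.98430040e-04 -7.44333054e-05  5.26816388e-05]
4.4583 [ 462.38813434 -194.50053112  299.91940556] [ 9.99999880e-01  4.80964889e-04 -8.93132204e-05 -1.20914175e-05]
```

View pics/w_car.png

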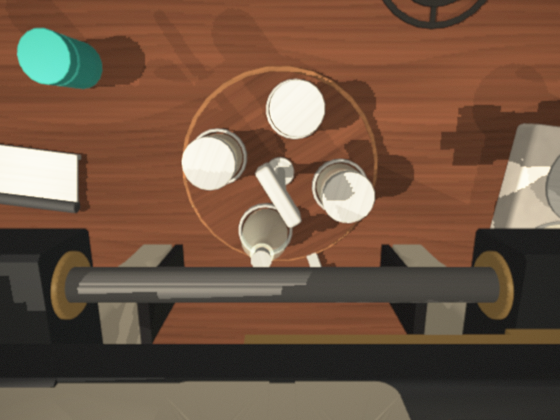

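View pics/w_scl.png

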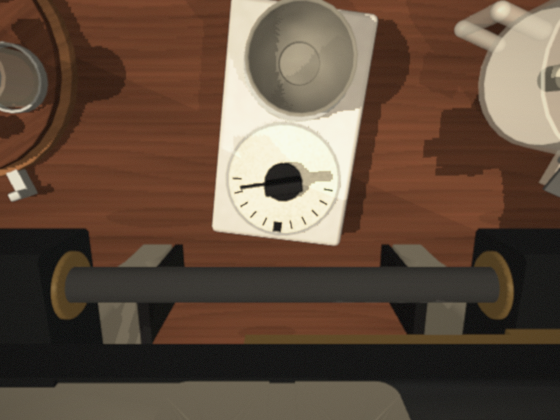

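```bash
cat > m.py <<'E'
from h import *
import pickle
o=pickle.load(open("s.pkl","rb"))
def comps(mask,mn):
    n,l,st,c=cv2.connectedComponentsWithStats(mask.astype(np.uint8)); return [(st[i].tolist(),c[i].round(1),l==i) for i in range(1,n) if st[i,4]>=mn]
im=cv2.imread("pics/w_scl.png");s=o["scl"];g=im.max(2)
roi=np.zeros(g.shape,bool);roi[125:238,226:342]=1
for st,c,m in comps((g<70)&roi,40):
    print("dark",st,c,ray("wrist",c,48,s)[0].round(1))
    if st[4]<300: zm=ray("wrist",c,48,s)[0]
    else:
        mm=m.astype(np.uint8); bar=cv2.morphologyEx(mm,cv2.MORPH_OPEN,np.ones((9,9)));
        v,u=np.nonzero(bar);print("bar rect",cv2.minAreaRect(np.c_[u,v].astype(np.float32)))
        v,u=np.nonzero(mm&~cv2.dilate(bar,np.ones((5,5))));k=u<262;P=ray("wrist",np.c_[u,v][k],51,s)[:,:2]
        f=cv2.fitLine(P.astype(np.float32),cv2.DIST_L2,0,.01,.01).ravel();print("ptr",f.round(3),P[P[:,1].argmax()].round(1))
        kb=ray("wrist",cv2.minAreaRect(np.c_[np.nonzero(bar)[1],np.nonzero(bar)[0]].astype(np.float32))[0],95.5,s)[0];print("knob top",kb.round(1))
# scale outline
w=(im.min(2)>120);cs=[x for x in comps(w,4000)]
for st,c,m in cs: print("white",st,c)
im=cv2.imread("pics/w_car.png");s2=o["car"]
roi=np.zeros(g.shape,bool);roi[75:268,180:380]=1
for st,c,m in comps((im.min(2)>150)&roi,25):
    (u,v),wh,a=cv2.minAreaRect(np.argwhere(m)[:,::-1].astype(np.float32))
    print("car",st,c,(round(u,1),round(v,1)),np.round(wh),round(a),"lid",ray("wrist",(u,v),106,s2)[0].round(1),"hdl",ray("wrist",(u,v),193,s2)[0].round(1))
im=cv2.imread("pics/w_scl.png")
for z,sz in(("scl",(0,150,60,215)),("car",(295,245,335,270))):
    x0,y0,x1,y1=sz;c=cv2.imread(f"pics/w_{z}.png")[y0:y1,x0:x1];cv2.imwrite(f"pics/tab_{z}.png",cv2.resize(c,None,fx=6,fy=6,interpolation=2))
a=cv2.resize(im[120:250,205:375],None,fx=4,fy=4);b=cv2.resize(im[150:215,0:60],None,fx=4,fy=4)
c=cv2.resize(cv2.imread("pics/w_car.png")[60:275,170:390],None,fx=2,fy=2)
out=np.zeros((540,800,3),np.uint8);out[:520,:680]=a;out[280:540,560:800]=b;cv2.imwrite("pics/crop1.png",out)
E
python3 m.py
```

```text
dark [241, 164, 61, 36, 1126] [281.9 181.9] [ 455.4 -194.2   48. ]
bar rect ((283.0, 181.5), (35.0, 36.0), 90.0)
ptr [ 1.50000e-01 -9.89000e-01  4.51995e+02 -1.60240e+02] [ 450.2 -149.1]
knob top [ 464.2 -195.2   95.5]
dark [274, 223, 7, 8, 47] [277.1 226.3] [ 404.1 -188.8   48. ]
white [212, 0, 165, 245, 21383] [286.  141.7]
white [455, 1, 105, 144, 9110] [521.3  72.8]
car [266, 79, 59, 60, 2713] [294.8 108.4] (294.8, 108.3) [58. 59.] 45 lid [661.7 155.2 106. ] hdl [660.4 158.1 193. ]
car [182, 129, 53, 61, 2307] [208.3 162. ] (207.2, 160.5) [58. 52.] 74 lid [606.2 250.6 106. ] hdl [616.6 233.5 193. ]
car [274, 158, 17, 12, 108] [282.3 163.1] (281.3, 162.7) [10. 17.] 78 lid [604.  169.4 106. ] hdl [614.8 169.4 193. ]
car [239, 167, 61, 100, 1650] [269.  217.2] (269.9, 219.7) [56. 98.] 18 lid [538.9 182.3 106. ] hdl [563.4 179.6 193. ]
car [312, 172, 62, 51, 2109] [347. 197.] (342.5, 197.0) [50. 61.] 90 lid [565.5 100.6 106. ] hdl [584.4 115.1 193. ]
car [285, 177, 7, 7, 37] [287.6 179.5] (288.0, 180.0) [6. 6.] 90 lid [584.7 161.9 106. ] hdl [599.6 163.5 193. ]
car [307, 253, 13, 14, 130] [313.2 260.1] (313.2, 260.6) [14. 10.] 69 lid [489.2 131.9 106. ] hdl [524.2 139.8 193. ]
```

View pics/crop1.png

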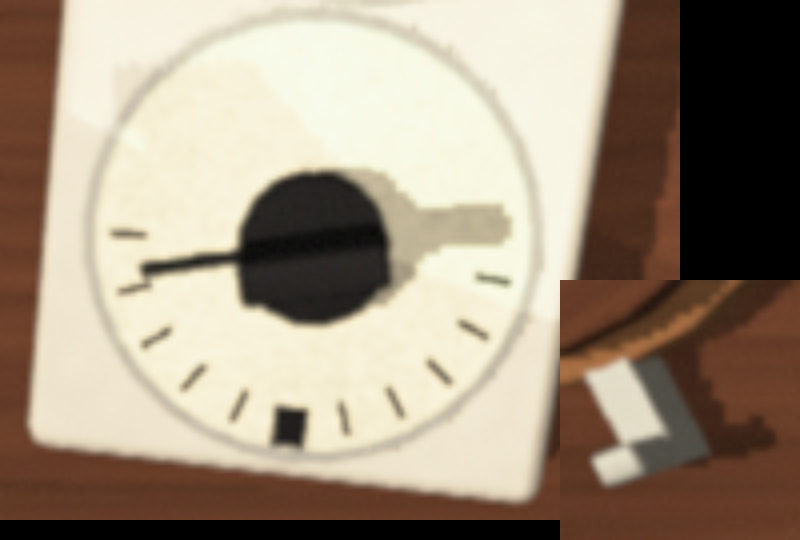

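The pointer (crop 145,268) sits left of the zero mark (290,425), and the knob is at about (315,240). The turquoise look-alikes at scene (327,287) and (398,260) are outside the carousel. The cruet, with its slim neck, is at wrist (262,257).

```bash
cat > m2.py <<'E'
from h import *
import pickle
o=pickle.load(open("s.pkl","rb"));s=o["scl"];s2=o["car"]
cr=lambda a:np.array(a)/4+[205,120]-[.375,.375]
print("dial c",ray("wrist",cr((314,236)),47,s)[0].round(1), "r",np.linalg.norm(np.diff(ray("wrist",cr([(86,236),(542,236)]),47,s),axis=0))/2)
b=ray("wrist",cr([(243,255),(387,233)]),95.5,s);print("bar",b.round(1),np.linalg.norm(b[1]-b[0]),b.mean(0))
print("tip",ray("wrist",cr((143,269)),51,s)[0].round(1))
t=np.array([(615,467),(625,400),(600,475)])-[560,280];
print("tab",ray("wrist",t/4+[0,150],30,s).round(1), ray("wrist",(t/4+[0,150])[1],12,s).round(1))
im=cv2.imread("pics/w_car.png");h=cv2.cvtColor(im,cv2.COLOR_BGR2HSV);
m=((h[...,2]>135)&(h[...,1]>120)&(h[...,0]<20)).astype(np.uint8);m[:60]=0;m[262:]=0;m[:,:175]=0;m[:,385:]=0
P=np.argwhere(m)[:,::-1].astype(np.float32);r=np.hypot(*(P-[280,165]).T);P=P[(r>85)&(r<110)];
W=ray("wrist",P,14,s2)[:,:2];A=np.c_[2*W,np.ones(len(W))]
for _ in range(4):
    x=np.linalg.lstsq(A,(W**2).sum(1),rcond=None)[0];rr=np.sqrt(x[2]+x[0]**2+x[1]**2);e=abs(np.hypot(*(W-x[:2]).T)-rr);k=e<6;W=W[k];A=A[k]
print("base circle",x[:2],rr,len(W))
E
python3 m2.py; python3 - <<'E'
import cv2,numpy as np
c=cv2.resize(cv2.imread("pics/w_car.png")[130:270,190:370],None,fx=4,fy=4);cv2.imwrite("pics/crop2.png",c)
E
```

```text
dial c [ 458.9 -195.5   47. ] r 63.093701500929306
bar [[ 462.3 -177.9   95.5]
 [ 467.8 -213.1   95.5]] 35.61919035608061 [ 465.01873766 -195.5185409    95.5       ]
tip [ 450.3 -148.4   51. ]
tab [[434.2 118.5  30. ]
 [454.  112.2  30. ]
 [431.8 123.3  30. ]] [[450.9 125.   12. ]]
base circle [581.73305409 170.11011595] 131.48348188059677 2216
```

View pics/crop2.png

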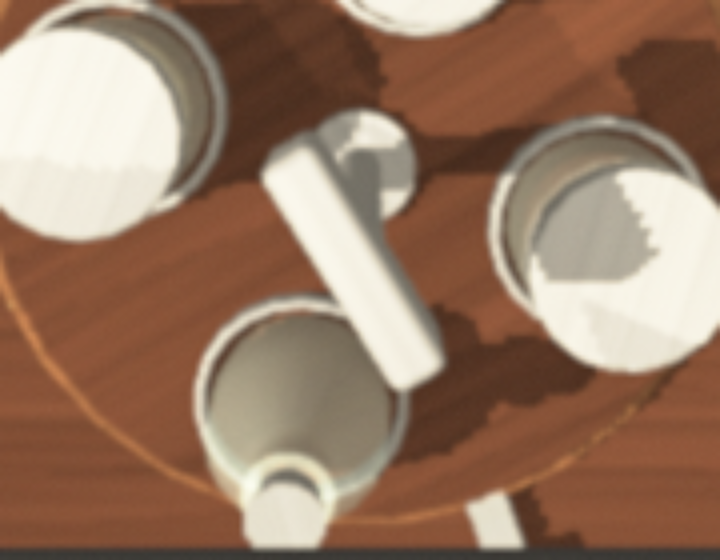

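```bash
python3 - <<'E'
from h import *
psi=1.721-np.pi
bot.move_gripper(44,8)
bot.move_ptp([458,-195.5,160],q(psi)); bot.line_to([458,-195.5,65],120)
bot.pause(.2);s=bot.read_state();print(s["t"],s["tcp_pos"],s["contact_force"],s["joint_pos"])
bot.move_gripper(5,8);bot.pause(.3);s=bot.read_state();print(s["t"],s["tcp_pos"],s["contact_force"].round(2),s["moment"].round(2),s["width"],s["finger_force"])
im=bot.camera("wrist");cv2.imwrite("pics/k1.png",im[:,:,::-1])
E
```

```text
7.8333 [ 458.4967147  -195.52128038   65.68598463] [0.43758227 0.43028937 0.31124651] [-8.05443813e-03  2.41012629e-01 -5.80054158e-01  8.57065768e-05
 -7.48314164e-01  1.58270881e-01]
8.7583 [ 457.0447864  -195.65491116   64.92855698] [-4.75 -0.76  4.9 ] [-0.36  1.89 -0.05] 11.80696072348147 7.99923799932003
```

```bash
python3 - <<'E'
from h import *
bot.line_to([455.7,-195.6,65],20)
j=bot.read_state()["joint_pos"].copy()
j=np.array(bot.solve_ik([455.7,-195.6,65],q(1.721-np.pi)));d=-0.127-(1.721-np.pi)
for k in range(1,7):
    a=j.copy();a[5]+=d*k/6;bot.move_joints(a)
bot.pause(.3);s=bot.read_state();print(s["t"],s["tcp_pos"],s["contact_force"].round(2),s["moment"].round(2),s["eef_rot"].round(4))
bot.move_gripper(44);p=s["tcp_pos"];bot.line_to([p[0],p[1],160],150)
bot.move_ptp([462,-195,300],q(0));bot.pause(.2)
s=bot.read_state();im=bot.camera("wrist");cv2.imwrite("pics/k2.png",im[:,:,::-1]);print(s["t"])
import pickle;pickle.dump(s,open("k2.pkl","wb"))
cv2.imwrite("pics/k2c.png",cv2.resize(im[120:250,205:375,::-1],None,fx=4,fy=4))
E
```

```text
11.325 [ 456.72076392 -195.73103194   65.02479287] [ 3.72 -3.46 -6.33] [-1.3  -1.65  0.05] [ 9.979e-01 -6.540e-02  8.000e-04  1.000e-04]
13.675
```

View pics/k2c.png

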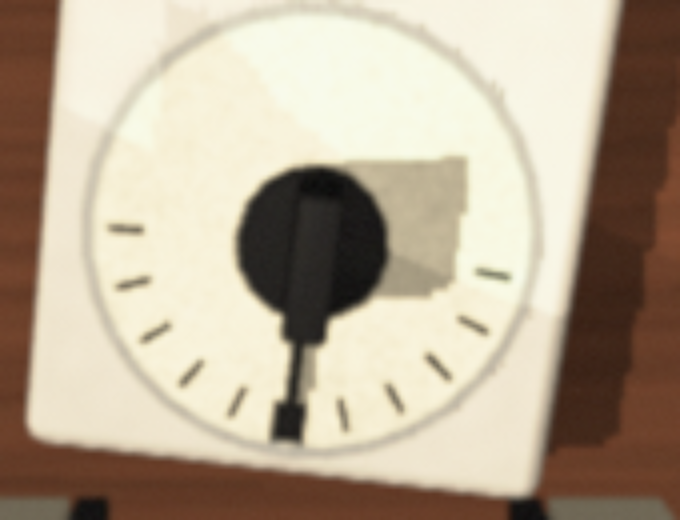

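The pointer now runs straight into the zero mark: it is at crop (296,370) and the mark is at (288,422), so step 1 holds. Next is the carousel geometry.

```bash
python3 - <<'E'
from h import *
import pickle
s=pickle.load(open("s.pkl","rb"))["car"]
cr=lambda a:np.array(a)/4+[190,130]-.375
C=np.array([581.7,170.1])
h=ray("wrist",cr([(282,162),(420,372)]),193,s)[:,:2];print("handle",h.round(1),h.mean(0),np.linalg.norm(h[1]-h[0]),np.arctan2(*(h[1]-h[0])[::-1]))
for nm,p,z in(("ring",(303,405),30),("stop",(285,522),146),("lidL",(78,134),106),("lidR",(632,268),106)):
    w=ray("wrist",cr(p),z,s)[0][:2]-C;print(nm,w.round(1),np.hypot(*w),np.arctan2(w[1],w[0]))
t=np.array([434.2,118.5])-C;print("tab",np.arctan2(t[1],t[0]))
for psi in (-.5,-1,-1.5): print(bot.solve_ik([C[0],C[1],160],q(psi)).round(2))
E
```

```text
handle [[608.3 187.8]
 [560.7 157.3]] [584.48078406 172.53399901] 56.4923897309272 -2.5710431510106546
ring [-79.9  20.9] 82.63198843935578 2.8860321809686296
stop [-76.   20.8] 78.74996062397912 2.874457677437516
lidL [21.7 78.6] 81.4903390675326 1.3015628712240757
lidR [-15.8 -75.2] 76.8514649951647 -1.7773087567634962
tab -2.805068836859565
[ 0.61  0.3  -0.24  0.   -1.04  0.46]
[ 0.61  0.3  -0.24  0.   -1.04 -0.04]
[ 0.61  0.3  -0.24  0.   -1.04 -0.54]
```

```bash
python3 - <<'E'
from h import *
import pickle
psi=-2.585;C=[583.5,171.5]
bot.line_to([462,-195,340],200)
bot.move_ptp(C+[280],q(psi));bot.line_to(C+[161],120);bot.pause(.2)
bot.move_gripper(6,15);bot.pause(.3);s=bot.read_state();print(s["t"],s["tcp_pos"],s["contact_force"].round(2),s["moment"].round(2),s["width"],s["finger_force"])
im=bot.camera("wrist");cv2.imwrite("pics/c1.png",im[:,:,::-1]);pickle.dump(s,open("c1.pkl","wb"))
E
```

```text
19.0083 [583.60579569 171.32217124 160.99636879] [ 1.26 -2.29  0.16] [-0.69 -0.76 -0.01] 14.087731073241551 14.974763594800606
```

View pics/c1.png

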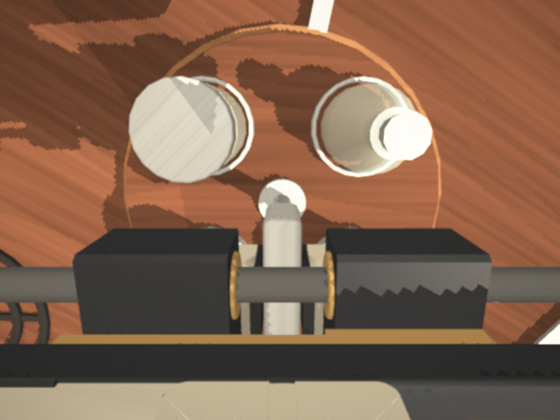

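```bash
python3 - <<'E'
from h import *
import pickle
j=np.array(bot.solve_ik([583.5,171.5,161],q(-2.585)))
for k in range(1,9):
    a=j.copy();a[5]+=.59*k/8;bot.move_joints(a)
bot.pause(.3);s=bot.read_state();print(s["t"],s["tcp_pos"],s["contact_force"].round(2),s["moment"].round(2),s["width"],s["finger_force"],s["joint_pos"][5]-j[5])
im=bot.camera("wrist");cv2.imwrite("pics/c2.png",im[:,:,::-1]);pickle.dump(s,open("c2.pkl","wb"))
E
```

```text
21.3583 [583.79565202 171.29530817 161.00033504] [ 4.74 -4.58 -1.65] [-1.23 -1.65  0.06] 13.557324007102563 14.997683671535924 0.5867446971927412
```

View pics/c2.png

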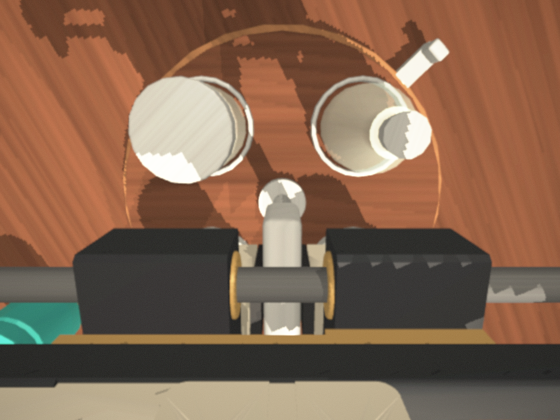

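```bash
python3 - <<'E'
from h import *
import pickle
s=pickle.load(open("c2.pkl","rb"))
im=cv2.imread("pics/c2.png");h=cv2.cvtColor(im,cv2.COLOR_BGR2HSV)
m=(h[...,2]>110)&(h[...,1]>120)&(h[...,0]<20);m[225:]=0
P=np.argwhere(m)[:,::-1];W=ray("wrist",P,14,s)[:,:2];x=np.array([583.5,171.5])
r=np.hypot(*(W-x).T);W=W[abs(r-132)<7]
from scipy.optimize import least_squares
f=least_squares(lambda p:np.hypot(*(W-p[:2]).T)-p[2],[*x,132],loss="soft_l1",f_scale=1);print(f.x,len(W))
for C in(f.x[:2],s["tcp_pos"][:2]):
  for n,p,z in(("ring",(363,126),30),("stop",(404.5,134),146),("ringL",(203,126),30),("tabtop",(437,50),30),("tongue",(412,75),8)):
    w=ray("wrist",p,z,s)[0][:2]-C;print(n,np.hypot(*w).round(1),np.arctan2(w[1],w[0]).round(3)%6.283)
E
```

```text
[584.56416531 174.38936891 133.12211916] 7436
ring 85.0 3.4880000000000004
stop 81.1 3.5320000000000005
ringL 84.3 5.074
tabtop 158.4 3.5070000000000006
tongue 141.3 3.4800000000000004
ring 83.3 3.4560000000000004
stop 79.3 3.4990000000000006
ringL 81.7 5.096
tabtop 156.6 3.49
tongue 139.5 3.4610000000000003
```

```bash
python3 - <<'E'
from plant import bot
bot.pause(.5);print(bot.read_state()["finger_force"],bot.close_job())
E
```

```text
the job is handed in; nothing more can be done
14.997671339660883 None
```

I handed the job in with the scale pointer on zero, the cruet within about 0.03 rad (2–3 mm sideways) of the front tab's line, and the gripper still holding the carousel still at 15 N; the hand-in call gave no verdict.

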